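# Make up the stone kit and the glass kit for the mosaic class

### The arm

A 7-joint arm with a two-finger parallel gripper is mounted at the origin on the work surface. World frame = base frame: x ahead of the robot, y to its left, z up, the work surface at z = 0. Lengths are in mm, angles in rad, forces in N, time in s.
With the tool pointing down it reaches from about 350 to 900 mm from the base axis. Payload 19.9 kg.
Tool frame: the origin (TCP) lies at the very end of the fingers, on their centre line; the grasp point (between the pads) lies 19 mm behind it; z points along the fingers, y is the line along which they close (so a half turn about z gives the same grasp; the last joint's range is limited). The gripper opens to 85 mm and grips with 20 to 120 N. Pads are 22 mm wide; open, the fingers measure 114 mm over their backs; the gripper's body (76 mm by 85 mm) begins 54 mm behind the grasp point. The pads swing forward as they close: fully open they stand 13 mm farther back than shut.
Start: joints at [1.149, 0.417, -0.01, 1.614, 0.005, 1.111, -0.053], TCP at [231.703, -580.444, 231.26] pointing down, gripper open.
Joint ranges: [-2.81, 2.81], [-0.39, 2.02], [-1.27, 1.25], [0.06, 2.57], [-1.19, 4.33], [0.19, 2], [-2.82, 2.82]. Speed limits (rad/s): [1.89, 1.89, 2.39, 2.39, 3.01, 3.01, 3.01].

### API

Orientations are given as [roll, pitch, yaw] about the fixed x, y, z axes, in that order (R = Rz(yaw) Ry(pitch) Rx(roll)).
In Python, from bench import * gives the robot as it stands. The module is installed in compiled form; this text tells all that it offers.
- The arm moves only by the tool move_arm, never from a script. Its arguments are lists of equal length, an entry for each row: "xyz": the shift along the tool's x, y, z in units of 40 mm (1.0 is 40 mm), a list of three; "twist": the turn, a rotation vector about the tool's x, y, z in units of 8 degrees (1.0 is 8 degrees), a list of three; "fingers": the opening, from 0 (shut) to 1 (fully open). In form: {"xyz": [[x, y, z], ...], "twist": [[wx, wy, wz], ...], "fingers": [fingers, ...]}. A call has 1 to 20 rows; each row shifts and turns the commanded pose from where the row before left it, along the tool's axes as they then stand; what a row does not reach is not made up. A row lasts 1/8 s, in which the tool goes at most 62.5 mm and 10.7 degrees, less where a joint would pass 70% of its speed; a pose out of reach is approached as far as the arm can. A call is refused whole if a number of a shift passes 1 or a number of a turn 1, either way. A call with a gripper value outside its range is refused whole. The fingers move at their own pace and stop on an object; "force" is the grip in N (left out, the last holds). Time passes only in rows, so rows that do not move let the fingers close. It gives the time, the measured TCP pose, the force, the opening and the grip force at its end, in the units of the state.
- get_obs(): the state, without advancing time (a new reading comes with each control period).
- capture(name): name is "scene" or "top" or "wrist"; returns the picture (400x640x3 uint8, blue, green, red); there is no depth.
- camera_model(name): a dict with "vfov" (degrees; the focal length in pixels is half the picture's height over the tangent of half this angle, whatever the lens; pixels are square), "cx", "cy" (the principal point, pixels), "distortion" ([k1, k2, p1, p2, k3] as OpenCV has them; the pictures are not rectified), "rvec" (rotation vector, rad) and "tvec" (3), from world to camera coordinates, as OpenCV has them. Camera axes: x right, y down, z forward; pixel columns grow to the right and rows downward; lengths in mm; the calibration is good to about 2 mm. A picture is of the moment at which its call begins: read the wrist's pose just before it. camera_model takes no time and is no camera call; for the wrist camera it gives the pose at the moment of the call.
- job_done(): hands the job in; it is judged then, once.
Trained networks look in the newest picture that a camera, given by its name, has taken for a name from the list of things; names that differ only in an ending like _2 or _b are one class to them, and where a whole thing is asked for, a point or a joint stands for the part that bears it (a point fixed in the world has none). Each returns a list of dicts, best first, with "confidence" (0 to 1); they miss things now and then, are a little off and sometimes report something else, mostly with a low value. They report only what shows in the picture. A call takes as long as a camera call.
- cut_out(camera, label): "mask" (400x640 bool, what is visible of it) and "position" ([column, row] in pixels, amid what is visible of it).
The state is a dict: "t": time; "joint_pos": joint angles; "qvel": joint speeds; "joint_efforts": joint torques, N m; "position": TCP position; "eef_rot": TCP orientation; "contact_force": force on the tool from outside, world axes, zero at the start; "wrist_torque": the same for the moment, N m; "width": opening from 0.0 (shut) to 1.0 (fully open); "finger_force": force on a finger pad.
Only numpy, scipy, OpenCV 4.12 (cv2) and the standard library are available. Lean on these libraries where they do the work, as an engineer would, in place of code of your own. Each camera call takes 0.05 s, during which the arm holds its last target. There are 200 camera calls.

### The job

Make up two kits for the mosaic class, one thing to a compartment, every thing lying flat or standing squarely on the tray's floor: the long marble bar, the steel hardie and the lidded mortar tub (upright) go into the three-compartment tray, the glass round and the wheeled nippers into the two-compartment tray. Set each thing down rather than dropping it, and leave the short marble bar and the small white bottle where they are.

Things in the scene. Friction and masses are not known exactly. Their poses are not given: they have to be found in the camera images.
- tray_three: Grey plastic tray with THREE compartments in a row, open on top, 270 long (its x) x 120 wide (its y) x 25 high, walls and floor 4 thick, loose on the bench. Origin: centre of its underside; z up. Two dividers (22 high) across the length make three compartments, each 84 (x) by 112 (y) inside, centred at x = -89, 0 and +89, y = 0. Empty at the start. For the stone kit.
- tray_two: Grey plastic tray with TWO compartments side by side, open on top, nearly square: 185 long (its x) x 176 wide (its y) x 25 high, walls and floor 4 thick, loose on the bench. Origin: centre of its underside; z up. One divider (22 high) along x makes two compartments, each 177 (x) by 82 (y) inside, centred at y = -43 and +43, x = 0. Empty at the start. For the glass kit.
- long_bar: LONG bar of white marble, 90 (its x) x 22 x 22, lying on the bench. Origin: its centre, 11 above the bench. Same section as the short bar, twice as long. Belongs to the stone kit.
- hardie: Steel hardie (the small anvil chisel on which stone is split), lying on its flat side: a dark block 38 (its x) x 26 (its y) x 22 high, with a wedge-shaped bright edge on its +x end and a narrower stepped tang on its -x end, 82 long over all (x -42 to +40). Origin: centre of the block, 11 above the bench; grip it there across y (26 wide). Belongs to the stone kit.
- mortar_tub: Low wide dark-grey tub with a white lid, standing upright: 48 high, lid 50 across and 14 thick at the top, body tapering from 46 to 42 at the foot. Origin: centre of its underside; z up. Unlisted bystanders (chip pot, granite block) keep at least 60 from its axis. Belongs to the stone kit.
- glass_round: Flat disc of green glass, 50 across, 12 thick, lying flat. Origin: its centre, 6 above the bench. Unlisted bystanders among the stock (a black pot of chips, a dark granite block, both 28 to 35 high) keep at least 60 from its centre. Belongs to the glass kit.
- nippers: Wheeled glass nippers lying flat, 18 thick: bright cutting wheels at the +x end, two black handles spreading to -x. Origin: middle of the steel pivot block (34 along x, 22 along y), 9 above the bench; grip it there across y. It reaches from x = -105 (handle ends) to +45 (wheels), so its middle lies 30 from the origin towards the handles; 55 wide over the handles. For the glass kit.
- short_bar: SHORT bar of white marble, 45 (its x) x 22 x 22. Origin: its centre. Stays where it is.
- small_bottle: Slim white bottle with a black cap and paper label, 36 across, 70 high, standing. Origin: centre of its underside. Stays where it is.

How it is judged:
By the outcome, as a careful person would: the job done as asked, in the order asked, and still so for the second after the job is handed in, with the robot touching nothing.
It also fails if it takes over 120 s, if anything falls off the work surface, if the arm or the gripper's body presses on something with over 40 N, if the wrist force passes 120 N, or if a joint passes its speed limit or range.

## Working session

There is one attempt and no reset: what is moved stays moved. The work goes in short steps, Python scripts to look and compute and a tool call to move; the robot and the scene stay as the last step left them, time stands still between calls to the robot, and variables do not carry over. Pictures are saved under pics/ and viewed, at most 14 in all, crops included, and the job is handed in when it is done.

Besides the shell and the picture viewer there is one more tool, called after "Call:" by a JSON object that holds its "api" and its "payload". move_arm: Moves the arm, as the interface text tells. Its arguments: {"type":"object","properties":{"xyz":{"type":"array"},"twist":{"type":"array"},"fingers":{"type":"array"},"force":{"type":"number"}},"required":["xyz","twist","fingers"]}

```bash
mkdir -p pics
cat > h.py <<'E'
from bench import *
import numpy as np, cv2
def cam(n):
    m=camera_model(n); f=200/np.tan(np.radians(m["vfov"])/2)
    K=np.array([[f,0,m["cx"]],[0,f,m["cy"]],[0,0,1.]])
    R,_=cv2.Rodrigues(np.array(m["rvec"],float)); return K,np.array(m["distortion"],float),R,np.array(m["tvec"],float).ravel()
def toz(c,px,z):
    K,D,R,t=c; p=cv2.undistortPoints(np.array(px,float).reshape(-1,1,2),K,D).reshape(-1,2)
    d=np.c_[p,np.ones(len(p))]@R; o=-R.T@t
    return (o+d*((z-o[2])/d[:,2])[:,None])[:,:2]
def proj(c,P):
    K,D,R,t=c; return cv2.projectPoints(np.array(P,float).reshape(-1,1,3),cv2.Rodrigues(R)[0],t,K,D)[0].reshape(-1,2)
E
python3 - <<'E'
from h import *
o=get_obs(); print({k:np.round(v,3).tolist() for k,v in o.items()})
for n in("top","scene"):
    cv2.imwrite(f"pics/{n}0.png",capture(n)); c=cam(n); print(n,-c[2].T@c[3],c[0][0,0])
c=cam("top")
H=dict(tray_three=12,tray_two=12,long_bar=22,hardie=22,mortar_tub=48,glass_round=12,nippers=18,short_bar=22,small_bottle=70)
capture("top")
for l,z in H.items():
    for r in cut_out("top",l)[:3]:
        m=r["mask"].astype(np.uint8); cs=max(cv2.findContours(m,0,2)[0],key=cv2.contourArea)
        w=toz(c,cs.reshape(-1,2),z).astype(np.float32); (x,y),(a,b),g=cv2.minAreaRect(w)
        print(l,round(r["confidence"],2),np.round(r["position"]),"rect",round(x),round(y),round(a),round(b),round(g,1))
E
```

```text
{'t': 0.0, 'joint_pos': [1.149, 0.418, -0.01, 1.614, 0.005, 1.111, -0.053], 'qvel': [0.001, -0.001, -0.0, 0.0, -0.001, 0.001, -0.001], 'joint_efforts': [0.001, -86.445, 0.679, -43.49, 0.019, 0.007, -0.0], 'position': [231.581, -580.107, 230.646], 'eef_rot': [-3.14, 0.0, 0.38], 'contact_force': [-0.52, 0.581, 0.19], 'wrist_torque': [-0.032, 0.023, 0.088], 'finger_force': 0.0, 'width': 1.0}
top [479.30644749  -7.65769361 911.61825029] 364.7343244030293
scene [1009.41515337  368.24820177  914.55414375] 482.5583669735186
tray_three 0.77 [176. 234.] rect 493 365 278 133 2.0
tray_two 0.59 [468. 229.] rect 486 -353 190 195 86.3
tray_two 0.36 [343. 197.] rect 568 -56 45 45 88.8
long_bar 0.71 [385. 154.] rect 675 -157 23 92 53.1
hardie 0.84 [297. 203.] rect 558 64 82 26 55.3
mortar_tub 0.61 [257. 151.] rect 682 158 54 52 88.5
mortar_tub 0.42 [177. 234.] rect 492 349 267 128 1.5
glass_round 0.82 [342. 195.] rect 569 -55 47 47 88.7
nippers 0.72 [327. 244.] rect 456 -5 55 150 12.8
nippers 0.63 [387. 154.] rect 675 -156 23 92 52.8
short_bar 0.72 [256. 201.] rect 565 163 30 48 78.4
small_bottle 0.75 [389. 196.] rect 566 -155 33 30 88.8
small_bottle 0.37 [328. 243.] rect 457 -3 51 141 11.5
```

View pics/top0.png

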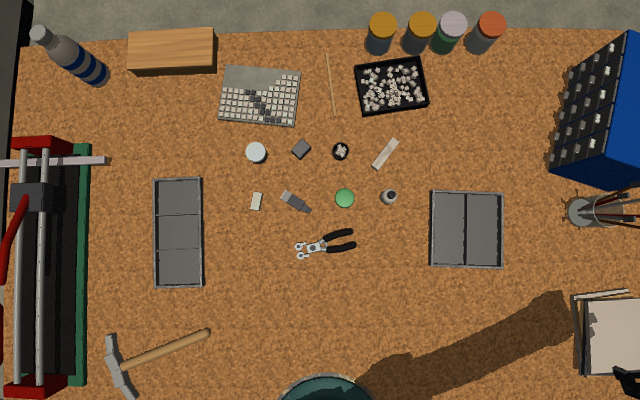

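View pics/scene0.png

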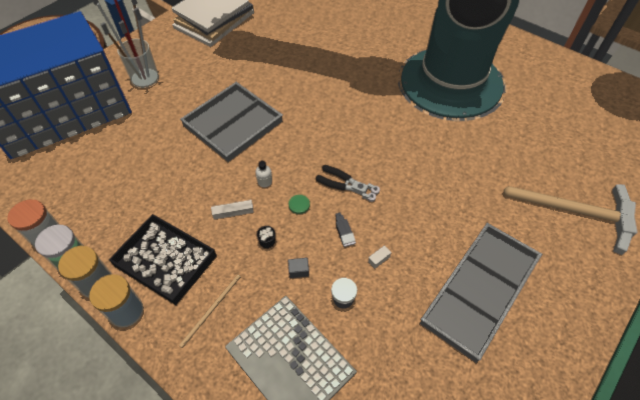

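The top picture shows the trays at px (177,232) and (467,229). The stock lies between them: tub (256,152), long bar (385,153), short bar (256,201), hardie (296,202), glass (345,198), bottle (389,197) and nippers (325,244, wheels at left). The networks' best hits agree with both pictures. Next I fit the poses to the masks of both cameras.

```bash
cat > fit.py <<'E'
from h import *
from scipy.optimize import minimize
def box(x0,x1,y0,y1,z0,z1): return np.array([[x,y,z] for x in(x0,x1) for y in(y0,y1) for z in(z0,z1)],float)
def ring(r,z): a=np.linspace(0,2*np.pi,24,False); return np.c_[r*np.cos(a),r*np.sin(a),0*a+z]
M=dict(tray_three=[box(-135,135,-60,60,0,25)],tray_two=[box(-92.5,92.5,-88,88,0,25)],long_bar=[box(-45,45,-11,11,0,22)],
 hardie=[box(-19,19,-13,13,0,22),box(-42,40,-7,7,2,20)],mortar_tub=[np.r_[ring(21,0),ring(25,34),ring(25,48)]],glass_round=[np.r_[ring(25,0),ring(25,12)]])
S=4
def sil(c,parts,p):
    R=cv2.Rodrigues(np.array([0,0,p[2]]))[0]; im=np.zeros((400*S,640*S),np.uint8)
    for P in parts:
        q=(proj(c,P@R.T+[p[0],p[1],0])+.5)*S
        cv2.fillConvexPoly(im,cv2.convexHull(np.round(q).astype(np.int32)),1)
    return cv2.resize(im.astype(np.float32),(640,400),interpolation=cv2.INTER_AREA)
def fit(l,p0,views):
    def cost(p): return sum(np.abs(sil(c,M[l],p)-m).sum()/m.sum() for c,m in views)
    r=minimize(cost,p0,method="Nelder-Mead",options=dict(initial_simplex=np.array(p0)+np.array([[0,0,0],[6,0,0],[0,6,0],[0,0,.08]]),xatol=.05,fatol=1e-4,maxiter=150))
    return r.x,r.fun
E
python3 - <<'E'
from fit import *
G=dict(tray_three=(493,365,.03),tray_two=(486,-353,0),long_bar=(675,-157,-.64),hardie=(558,64,.96),mortar_tub=(670,155,0),glass_round=(569,-55,0))
ms={l:[] for l in G}; npm={}
for n in("top","scene"):
    c=cam(n); capture(n)
    for l in list(G)+["nippers"]:
        rs=cut_out(n,l)
        if l=="nippers": npm[n]=(c,rs); continue
        e=proj(c,[[G[l][0],G[l][1],12]])[0]
        rs=[r for r in rs if np.hypot(*(np.array(r["position"])-e))<25]
        if rs: ms[l].append((c,rs[0]["mask"].astype(np.float32)))
for l,v in ms.items():
    for vv in ([v]+([[a] for a in v] if len(v)>1 else [])):
        p,f=fit(l,G[l],vv); print(l,len(vv),np.round(p[:2],1),round(np.degrees(p[2]),1),round(f/len(vv),3))
for n,(c,rs) in npm.items():
    for r in rs[:2]:
        yx=np.argwhere(r["mask"])[:,::-1]; w=toz(c,yx,12); mu=w.mean(0); 
        (x,y),(a,b),g=cv2.minAreaRect(w.astype(np.float32)); print(n,"nip",np.round(r["position"]),round(x),round(y),round(a),round(b),round(g,1))
E
```

```text
tray_three 2 [495.5 361.4] 1.3 0.046
tray_three 1 [492.6 363.8] 2.2 0.038
tray_three 1 [496.1 359.9] 1.4 0.026
tray_two 2 [ 485.9 -353.4] -4.3 0.034
tray_two 1 [ 485.4 -352.5] -3.5 0.023
tray_two 1 [ 487.7 -354.6] -3.8 0.033
long_bar 2 [ 679.1 -158.1] -35.4 0.141
long_bar 1 [ 678.2 -157.2] -36.3 0.09
long_bar 1 [ 679.9 -158.8] -37.2 0.16
hardie 2 [562.  65.] 56.6 0.234
hardie 1 [560.6  66.7] 57.4 0.193
hardie 1 [564.7  65.1] 56.5 0.162
mortar_tub 2 [684.7 161.8] -7.1 0.129
mortar_tub 1 [684.5 161.8] -4.7 0.042
mortar_tub 1 [686.5 159.6] -11.2 0.202
glass_round 2 [570.6 -55.2] 1.3 0.188
glass_round 1 [570.3 -53.4] 4.3 0.11
glass_round 1 [572.5 -58.1] 0.3 0.207
top nip [330. 244.] 456 -4 55 148 11.5
scene nip [347. 179.] 459 -4 59 149 15.6
scene nip [262. 175.] 563 -175 77 36 52.6
```

```bash
cat > go.py <<'E'
import sys
from h import *
# usage: go.py x y z yawdeg : yaw rows (first) then shift in the NEW tool frame, in units
o=get_obs(); p=np.array(o["position"]); psi=o["eef_rot"][2]
x,y,z,w=map(float,sys.argv[1:5]); w=np.radians(w)
d=(w-psi+np.pi/2)%np.pi-np.pi/2      # half-turn symmetric
alts=[d,d-np.sign(d)*np.pi]
print("pos",np.round(p,1),"rpy",np.round(np.degrees(o["eef_rot"]),2),"t",round(o["t"],2),"q7",round(o["joint_pos"][6],2),"F",np.round(o["contact_force"],1),"w",round(o["width"],3),"ff",round(o["finger_force"],1))
for dd in alts:
    # positive world yaw = negative twist about tool z (down)
    f=psi+dd; e=np.array([x,y,z])-p
    for nm,g in(("turn first",f),("shift first",psi)):
        s=np.array([e[0]*np.cos(g)+e[1]*np.sin(g), e[0]*np.sin(g)-e[1]*np.cos(g), -e[2]])/40
        print(nm,"| turn(tool z units)",round(-np.degrees(dd)/8,2),"| shift",np.round(s,3))
E
python3 go.py 675 -157 150 53
```

```text
pos [ 231.7 -580.4  231.3] rpy [-180.      0.     21.76] t 1.4 q7 -0.05 F [-0.5 -0.2 -0.1] w 1.004 ff 0.0
turn first | turn(tool z units) -3.9 | shift [15.124  2.479  2.032]
shift first | turn(tool z units) -3.9 | shift [14.217 -5.723  2.032]
turn first | turn(tool z units) 18.6 | shift [-15.124  -2.479   2.032]
shift first | turn(tool z units) 18.6 | shift [14.217 -5.723  2.032]
```

Call:
{"api": "move_arm", "payload": {"xyz": [[0.79,-0.31,0.11],[0.79,-0.31,0.11],[0.79,-0.31,0.11],[0.79,-0.31,0.11],[0.79,-0.31,0.11],[0.79,-0.31,0.11],[0.79,-0.31,0.11],[0.79,-0.31,0.11],[0.79,-0.31,0.11],[0.79,-0.31,0.11],[0.79,-0.31,0.11],[0.79,-0.31,0.11],[0.79,-0.31,0.11],[0.79,-0.31,0.11],[0.79,-0.31,0.11],[0.79,-0.31,0.11],[0.79,-0.31,0.11],[0.79,-0.31,0.11]], "twist": [[0,0,0],[0,0,0],[0,0,0],[0,0,0],[0,0,0],[0,0,0],[0,0,0],[0,0,0],[0,0,0],[0,0,0],[0,0,0],[0,0,0],[0,0,0],[0,0,0],[0,0,0],[0,0,0],[0,0,0],[0,0,0]], "fingers": [1,1,1,1,1,1,1,1,1,1,1,1,1,1,1,1,1,1]}}

```text
t: 3.65
position: [678.0, -161.5, 151.9]
eef_rot: [3.142, 0.0, 0.38]
contact_force: [0.3, 0.4, 0.8]
width: 1.004
finger_force: 0.0
```

Call:
{"api": "move_arm", "payload": {"xyz": [[0,0,0],[0,0,0],[0,0,0],[0,0,0],[0,0,0],[0,0,0],[0,0,0],[0,0,0],[0,0,0]], "twist": [[0,0,0.9],[0,0,0.9],[0,0,0.9],[0,0,0.9],[0,0,0.9],[0,0,0.9],[0,0,0.9],[0,0,0.96],[0,0,0]], "fingers": [1,1,1,1,1,1,1,1,1]}}

```text
t: 4.78
position: [677.2, -162.1, 152.0]
eef_rot: [3.141, 0.0, -0.633]
contact_force: [-0.6, 0.8, 0.3]
width: 1.001
finger_force: 0.0
```

```bash
python3 go.py 678.5 -157.7 2 -36.3
python3 - <<'E'
from fit import *
c=cam("wrist"); im=capture("wrist"); cv2.imwrite("pics/w1.png",im); c2=cam("wrist")
print(-c[2].T@c[3], proj(c,[[678.5,-157.7,11]]))
for r in cut_out("wrist","long_bar")[:2]:
    m=r["mask"].astype(np.float32); print(r["confidence"],r["position"],fit("long_bar",(678.5,-157.7,-.634),[(c,m)]))
E
```

```text
pos [ 677.2 -162.1  152. ] rpy [ 1.7999e+02  1.0000e-02 -3.6270e+01] t 4.78 q7 -1.99 F [-0.6  0.8  0.3] w 1.001 ff 0.0
turn first | turn(tool z units) 0.0 | shift [-0.04  -0.107  3.75 ]
shift first | turn(tool z units) 0.0 | shift [-0.04  -0.107  3.75 ]
turn first | turn(tool z units) -22.5 | shift [0.04  0.107 3.75 ]
shift first | turn(tool z units) -22.5 | shift [-0.04  -0.107  3.75 ]
[ 737.52680039 -205.08296389  294.21036609] [[317.15541493 187.0757762 ]]
0.8 [317.4, 185.9] (array([ 6.78914383e+02, -1.58880577e+02, -6.76381766e-01]), np.float64(0.05430489778518677))
```

Call:
{"api": "move_arm", "payload": {"xyz": [[-0.03,-0.1,0.72],[0,0,0.8],[0,0,0.8],[0,0,0.8],[0,0,0.4],[0,0,0.2],[0,0,0],[0,0,0],[0,0,0],[0,0,0],[0,0,0]], "twist": [[0,0,0.2],[0,0,0],[0,0,0],[0,0,0],[0,0,0],[0,0,0],[0,0,0],[0,0,0],[0,0,0],[0,0,0],[0,0,0]], "fingers": [1,1,1,1,1,1,1,0,0,0,0], "force": 60}}

```text
t: 6.25
position: [678.9, -158.4, 3.8]
eef_rot: [-3.141, -0.001, -0.662]
contact_force: [0.8, -0.0, -0.9]
width: 0.245
finger_force: 59.3
```

Call:
{"api": "move_arm", "payload": {"xyz": [[0,0,0],[0,0,0],[0,0,-0.2],[0,0,-0.8],[0,0,-0.8],[0,0,-0.8],[0,0,-0.8],[0,0,0]], "twist": [[0,0,0],[0,0,0],[0,0,0],[0,0,0],[0,0,0],[0,0,0],[0,0,0],[0,0,0]], "fingers": [0,0,0,0,0,0,0,0]}}

```text
t: 7.25
position: [679.8, -158.6, 142.3]
eef_rot: [-3.14, -0.004, -0.662]
contact_force: [0.3, -0.3, -1.0]
width: 0.243
finger_force: 59.3
```

```bash
python3 go.py 405.5 360 140 91.5
python3 - <<'E'
from fit import *
c=cam("wrist"); im=capture("wrist"); cv2.imwrite("pics/w2.png",im)
a=np.radians(1.7)
for l,p in(("tray_three",(494.5,361.5)),("tray_two",(486,-353.4))): pass
for x in(-89,0,89): print(x,494.5+x*np.cos(a),361.5+x*np.sin(a))
E
```

```text
pos [ 679.8 -158.6  142.3] rpy [-179.89   -0.21  -37.92] t 7.25 q7 -2.02 F [ 0.3 -0.3 -1. ] w 0.243 ff 59.3
turn first | turn(tool z units) 6.32 | shift [-13.141   6.516   0.058]
shift first | turn(tool z units) 6.32 | shift [-13.378  -6.014   0.058]
turn first | turn(tool z units) -16.18 | shift [13.141 -6.516  0.058]
shift first | turn(tool z units) -16.18 | shift [-13.378  -6.014   0.058]
-89 405.5391724493748 358.85970427642513
0 494.5 361.5
89 583.4608275506251 364.14029572357487
```

View pics/w2.png

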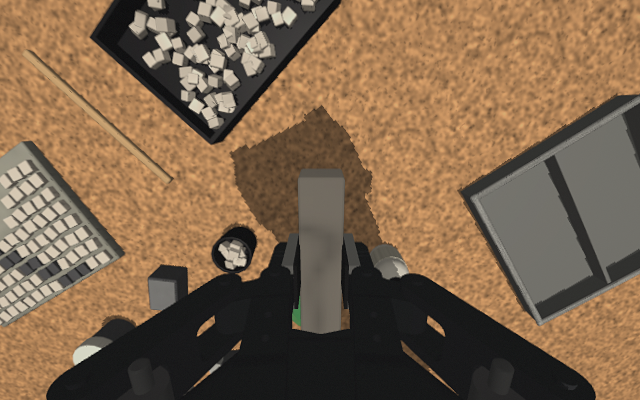

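Call:
{"api": "move_arm", "payload": {"xyz": [[-0.74,-0.33,0],[-0.74,-0.33,0],[-0.74,-0.33,0],[-0.74,-0.33,0],[-0.74,-0.33,0],[-0.74,-0.33,0],[-0.74,-0.33,0],[-0.74,-0.33,0],[-0.74,-0.33,0],[-0.74,-0.33,0],[-0.74,-0.33,0],[-0.74,-0.33,0],[-0.74,-0.33,0],[-0.74,-0.33,0],[-0.74,-0.33,0],[-0.74,-0.33,0],[-0.74,-0.33,0],[-0.74,-0.33,0]], "twist": [[0,0,0],[0,0,0],[0,0,0],[0,0,0],[0,0,0],[0,0,0],[0,0,0],[0,0,0],[0,0,0],[0,0,0],[0,0,0],[0,0,0],[0,0,0],[0,0,0],[0,0,0],[0,0,0],[0,0,0],[0,0,0]], "fingers": [0,0,0,0,0,0,0,0,0,0,0,0,0,0,0,0,0,0]}}

```text
t: 9.55
position: [405.0, 353.9, 138.4]
eef_rot: [3.14, -0.0, -0.662]
contact_force: [-0.8, 0.1, -1.8]
width: 0.241
finger_force: 59.3
```

Call:
{"api": "move_arm", "payload": {"xyz": [[0,0,0],[0,0,0],[0,0,0],[0,0,0],[0,0,0],[0,0,0],[0,0,0],[0,0,0],[0,0,0],[0,0,0],[0,0,0],[0,0,0],[0,0,0],[0,0,0],[0,0,0],[0,0,0],[0,0,0],[0,0,0]], "twist": [[0,0,-0.95],[0,0,-0.95],[0,0,-0.95],[0,0,-0.95],[0,0,-0.95],[0,0,-0.95],[0,0,-0.95],[0,0,-0.95],[0,0,-0.95],[0,0,-0.95],[0,0,-0.95],[0,0,-0.95],[0,0,-0.95],[0,0,-0.95],[0,0,-0.95],[0,0,-0.95],[0,0,-0.95],[0,0,0]], "fingers": [0,0,0,0,0,0,0,0,0,0,0,0,0,0,0,0,0,0]}}

```text
t: 11.8
position: [405.5, 353.1, 138.4]
eef_rot: [-3.14, 0.001, 1.592]
contact_force: [1.0, 0.1, -0.4]
width: 0.246
finger_force: 59.3
```

```bash
python3 go.py 405.5 360 8 91.5
python3 - <<'E'
from fit import *
c=cam("wrist"); im=capture("wrist"); cv2.imwrite("pics/w3.png",im)
for r in cut_out("wrist","tray_three")[:2]: print(r["confidence"],r["position"])
a=np.radians(1.7)
P=box(-135,135,-60,60,0,25)@cv2.Rodrigues(np.array([0,0,a]))[0].T+[494.5,361.5,0]
for q in proj(c,P[1::2]): cv2.circle(im,tuple(int(v) for v in q),3,(0,0,255),-1)
P=box(-47,47,-56,56,25,25)[::2]
E
cp pics/w3.png pics/w3b.png
python3 - <<'E'
import sys; sys.path.insert(0,".")
from h import *
im=cv2.imread("pics/w3.png"); c=cam("wrist"); a=np.radians(1.7); R=np.array([[np.cos(a),-np.sin(a)],[np.sin(a),np.cos(a)]])
L=[]
for x in(-135,-131,131,135):
  for y in np.linspace(-60,60,25): L.append((x,y))
for y in(-60,60):
  for x in np.linspace(-135,135,55): L.append((x,y))
P=[[*(R@np.array(l)+[494.5,361.5]),25] for l in L]
for q in proj(c,P):
  if abs(q).max()<2000: cv2.circle(im,tuple(int(v) for v in q),1,(0,0,255),-1)
cv2.imwrite("pics/w3b.png",im)
E
```

```text
pos [405.5 353.1 138.4] rpy [-1.799e+02  6.000e-02  9.123e+01] t 11.8 q7 -0.77 F [ 1.   0.1 -0.4] w 0.246 ff 59.3
turn first | turn(tool z units) -0.03 | shift [1.720e-01 3.000e-03 3.259e+00]
shift first | turn(tool z units) -0.03 | shift [1.720e-01 3.000e-03 3.259e+00]
turn first | turn(tool z units) 22.47 | shift [-1.720e-01 -3.000e-03  3.259e+00]
shift first | turn(tool z units) 22.47 | shift [1.720e-01 3.000e-03 3.259e+00]
0.6 [425.5, 172.1]
```

View pics/w3b.png

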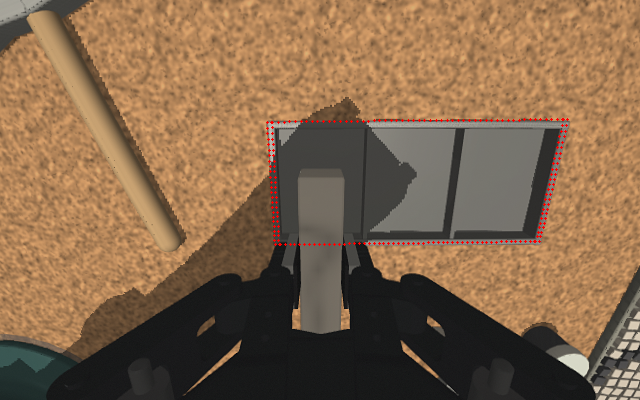

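The overlay sits on the tray's rim (corners at about (270,122), (566,121), (540,241), (276,243)), so the tray pose is right. I'll set the bar down.

Call:
{"api": "move_arm", "payload": {"xyz": [[0.17,0,0.7],[0,0,0.8],[0,0,0.8],[0,0,0.6],[0,0,0.2],[0,0,0.1],[0,0,0.04],[0,0,0]], "twist": [[0,0,0],[0,0,0],[0,0,0],[0,0,0],[0,0,0],[0,0,0],[0,0,0],[0,0,0]], "fingers": [0,0,0,0,0,0,0,0]}}

```text
t: 12.9
position: [406.0, 360.6, 10.1]
eef_rot: [3.141, -0.0, 1.593]
contact_force: [-0.3, -1.3, -2.0]
width: 0.243
finger_force: 59.3
```

Call:
{"api": "move_arm", "payload": {"xyz": [[0,0,0.03],[0,0,0.02],[0,0,0]], "twist": [[0,0,0],[0,0,0],[0,0,0]], "fingers": [0,0,0]}}

```text
t: 13.28
position: [405.8, 360.5, 7.7]
eef_rot: [-3.141, -0.0, 1.593]
contact_force: [-0.3, -0.6, 2.7]
width: 0.245
finger_force: 59.7
```

Call:
{"api": "move_arm", "payload": {"xyz": [[0,0,0],[0,0,0],[0,0,0],[0,0,-0.3],[0,0,-0.8],[0,0,-0.8],[0,0,-0.8],[0,0,-0.8],[0,0,0]], "twist": [[0,0,0],[0,0,0],[0,0,0],[0,0,0],[0,0,0],[0,0,0],[0,0,0],[0,0,0],[0,0,0]], "fingers": [0.45,0.45,0.45,0.45,0.45,0.45,0.7,1,1]}}

```text
t: 14.4
position: [406.7, 361.2, 150.6]
eef_rot: [3.139, -0.003, 1.593]
contact_force: [-1.1, -0.5, -0.0]
width: 1.0
finger_force: 0.0
```

```bash
python3 go.py 561.5 65.5 150 57
```

```text
pos [406.7 361.2 150.6] rpy [ 1.7983e+02 -1.7000e-01  9.1280e+01] t 14.4 q7 -0.78 F [-1.1 -0.5 -0. ] w 1.0 ff 0.0
turn first | turn(tool z units) 4.28 | shift [-4.093  7.272  0.015]
shift first | turn(tool z units) 4.28 | shift [-7.478  3.705  0.015]
turn first | turn(tool z units) -18.22 | shift [ 4.093 -7.272  0.015]
shift first | turn(tool z units) -18.22 | shift [-7.478  3.705  0.015]
```

Call:
{"api": "move_arm", "payload": {"xyz": [[-0.75,0.37,0],[-0.75,0.37,0],[-0.75,0.37,0],[-0.75,0.37,0],[-0.75,0.37,0],[-0.75,0.37,0],[-0.75,0.37,0],[-0.75,0.37,0],[-0.75,0.37,0],[-0.75,0.37,0],[0,0,0],[0,0,0],[0,0,0],[0,0,0],[0,0,0],[0,0,0]], "twist": [[0,0,0],[0,0,0],[0,0,0],[0,0,0],[0,0,0],[0,0,0],[0,0,0],[0,0,0],[0,0,0],[0,0,0],[0,0,0.86],[0,0,0.86],[0,0,0.86],[0,0,0.85],[0,0,0.85],[0,0,0]], "fingers": [1,1,1,1,1,1,1,1,1,1,1,1,1,1,1,1]}}

```text
t: 16.4
position: [560.1, 63.8, 147.3]
eef_rot: [-3.141, 0.001, 0.996]
contact_force: [-0.0, -0.0, 0.3]
width: 1.004
finger_force: 0.0
```

```bash
python3 - <<'E'
from fit import *
c=cam("wrist"); im=capture("wrist"); cv2.imwrite("pics/w4.png",im)
for r in cut_out("wrist","hardie")[:2]:
    m=r["mask"].astype(np.float32); p,f=fit("hardie",(561.5,65.5,1.0),[(c,m)]); print(r["confidence"],r["position"],p,np.degrees(p[2]),f)
    p2=p.copy()
    for P in M["hardie"]:
        R=cv2.Rodrigues(np.array([0,0,p[2]]))[0]
        cv2.polylines(im,[cv2.convexHull(np.round(proj(c,P@R.T+[p[0],p[1],0])).astype(np.int32))],True,(0,0,255),1)
cv2.imwrite("pics/w4.png",im[60:360,120:520])
E
python3 go.py 561.5 65.5 3 57
```

```text
0.82 [321.0, 181.7] [562.82263863  66.20805958   0.99754028] 57.15484772473396 0.18597213923931122
pos [560.2  63.9 147.4] rpy [-1.7997e+02  3.0000e-02  5.7220e+01] t 16.5 q7 -0.65 F [ 0.9  0.3 -0.6] w 0.998 ff 0.0
turn first | turn(tool z units) 0.03 | shift [0.051 0.004 3.611]
shift first | turn(tool z units) 0.03 | shift [0.051 0.004 3.611]
turn first | turn(tool z units) -22.47 | shift [-0.051 -0.004  3.611]
shift first | turn(tool z units) -22.47 | shift [0.051 0.004 3.611]
```

View pics/w4.png

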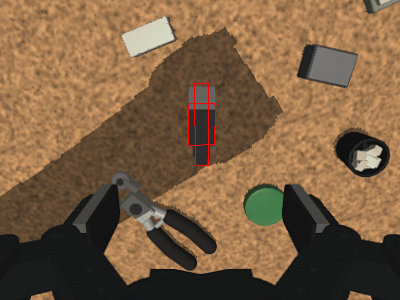

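The fit (red) sits on the hardie at crop (202,125), with its bright edge away from the gripper. The fingers have clear room on both sides.

Call:
{"api": "move_arm", "payload": {"xyz": [[0.05,0,0.7],[0,0,0.8],[0,0,0.8],[0,0,0.7],[0,0,0.4],[0,0,0.2],[0,0,0],[0,0,0],[0,0,0],[0,0,0],[0,0,0],[0,0,0]], "twist": [[0,0,0],[0,0,0],[0,0,0],[0,0,0],[0,0,0],[0,0,0],[0,0,0],[0,0,0],[0,0,0],[0,0,0],[0,0,0],[0,0,0]], "fingers": [1,1,1,1,1,1,1,0,0,0,0,0]}}

```text
t: 18.0
position: [561.7, 65.5, 4.1]
eef_rot: [-3.142, -0.0, 0.996]
contact_force: [-2.7, -0.3, 8.8]
width: 0.291
finger_force: 59.5
```

Call:
{"api": "move_arm", "payload": {"xyz": [[0,0,0],[0,0,-0.2],[0,0,-0.8],[0,0,-0.8],[0,0,-0.8],[0,0,-0.8],[0,0,0]], "twist": [[0,0,0],[0,0,0],[0,0,0],[0,0,0],[0,0,0],[0,0,0],[0,0,0]], "fingers": [0,0,0,0,0,0,0]}}

```text
t: 18.88
position: [562.6, 65.6, 142.0]
eef_rot: [3.139, -0.002, 0.995]
contact_force: [0.1, -0.1, -2.5]
width: 0.292
finger_force: 59.4
```

```bash
python3 go.py 494.5 361.5 140 91.5
```

```text
pos [562.6  65.6 142. ] rpy [ 1.7986e+02 -1.4000e-01  5.7040e+01] t 18.88 q7 -0.66 F [ 0.1 -0.1 -2.5] w 0.292 ff 59.4
turn first | turn(tool z units) -4.31 | shift [ 7.439 -1.509  0.05 ]
shift first | turn(tool z units) -4.31 | shift [ 5.28  -5.453  0.05 ]
turn first | turn(tool z units) 18.19 | shift [-7.439  1.509  0.05 ]
shift first | turn(tool z units) 18.19 | shift [ 5.28  -5.453  0.05 ]
```

Call:
{"api": "move_arm", "payload": {"xyz": [[0.53,-0.55,0],[0.53,-0.55,0],[0.53,-0.55,0],[0.53,-0.55,0],[0.53,-0.55,0],[0.53,-0.55,0],[0.53,-0.55,0],[0.53,-0.55,0],[0.53,-0.55,0],[0.53,-0.55,0],[0,0,0],[0,0,0],[0,0,0],[0,0,0],[0,0,0],[0,0,0]], "twist": [[0,0,0],[0,0,0],[0,0,0],[0,0,0],[0,0,0],[0,0,0],[0,0,0],[0,0,0],[0,0,0],[0,0,0],[0,0,-0.86],[0,0,-0.86],[0,0,-0.86],[0,0,-0.86],[0,0,-0.86],[0,0,0]], "fingers": [0,0,0,0,0,0,0,0,0,0,0,0,0,0,0,0]}}

```text
t: 20.88
position: [491.9, 362.6, 138.7]
eef_rot: [-3.14, 0.001, 1.595]
contact_force: [0.3, 0.6, -2.0]
width: 0.288
finger_force: 59.4
```

```bash
python3 go.py 494.5 361.5 8.3 91.5;  cat > ov.py <<'E'
import sys
from h import *
# overlay of tray compartments on wrist picture: name x y yawdeg out
n,x,y,w,out=sys.argv[1],*map(float,sys.argv[2:5]),sys.argv[5]
c=cam("wrist"); im=capture("wrist"); a=np.radians(w); R=np.array([[np.cos(a),-np.sin(a)],[np.sin(a),np.cos(a)]])
A,B=(135,60) if n=="tray_three" else (92.5,88)
L=[(s*A,t) for s in(-1,1) for t in np.linspace(-B,B,40)]+[(t,s*B) for s in(-1,1) for t in np.linspace(-A,A,60)]
for q in proj(c,[[*(R@np.array(l)+[x,y]),25] for l in L]):
    if abs(q).max()<2000: cv2.circle(im,tuple(int(v) for v in q),1,(0,0,255),-1)
cv2.imwrite(out,im)
E
python3 ov.py tray_three 494.5 361.5 1.7 pics/w5.png
```

```text
pos [491.9 362.6 138.7] rpy [-1.799e+02  4.000e-02  9.139e+01] t 20.88 q7 -0.67 F [ 0.3  0.6 -2. ] w 0.288 ff 59.4
turn first | turn(tool z units) -0.01 | shift [-0.029  0.064  3.259]
shift first | turn(tool z units) -0.01 | shift [-0.029  0.064  3.259]
turn first | turn(tool z units) 22.49 | shift [ 0.029 -0.064  3.259]
shift first | turn(tool z units) 22.49 | shift [-0.029  0.064  3.259]
```

View pics/w5.png

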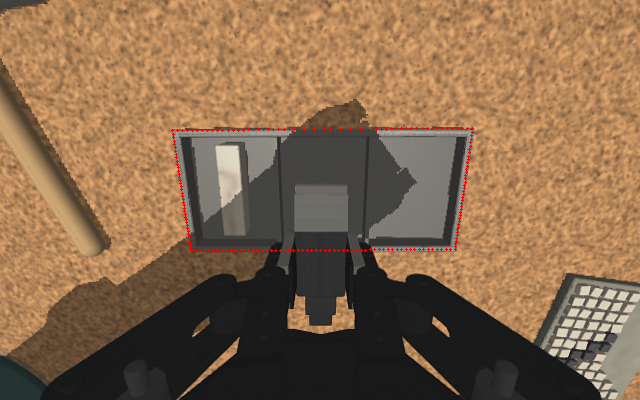

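The bar lies well within the first compartment (230,190). The hardie hangs level over the middle one (320,240), and the tray hasn't moved.

Call:
{"api": "move_arm", "payload": {"xyz": [[-0.02,0.06,0.7],[0,0,0.8],[0,0,0.8],[0,0,0.6],[0,0,0.2],[0,0,0.1],[0,0,0.05],[0,0,0.02],[0,0,0]], "twist": [[0,0,0],[0,0,0],[0,0,0],[0,0,0],[0,0,0],[0,0,0],[0,0,0],[0,0,0],[0,0,0]], "fingers": [0,0,0,0,0,0,0,0,0]}}

```text
t: 22.05
position: [494.8, 362.4, 9.2]
eef_rot: [3.142, -0.0, 1.596]
contact_force: [0.5, -0.2, -1.5]
width: 0.287
finger_force: 59.3
```

Call:
{"api": "move_arm", "payload": {"xyz": [[0,0,0.02],[0,0,0.01],[0,0,0]], "twist": [[0,0,0],[0,0,0],[0,0,0]], "fingers": [0,0,0]}}

```text
t: 22.42
position: [494.7, 362.4, 8.1]
eef_rot: [-3.141, -0.0, 1.596]
contact_force: [-3.0, -0.8, 8.0]
width: 0.285
finger_force: 60.7
```

Call:
{"api": "move_arm", "payload": {"xyz": [[0,0,0],[0,0,0],[0,0,0],[0,0,-0.3],[0,0,-0.8],[0,0,-0.8],[0,0,-0.8],[0,0,-0.8],[0,0,0]], "twist": [[0,0,0],[0,0,0],[0,0,0],[0,0,0],[0,0,0],[0,0,0],[0,0,0],[0,0,0],[0,0,0]], "fingers": [0.5,0.5,0.5,0.5,0.5,0.5,0.7,1,1]}}

```text
t: 23.55
position: [495.7, 363.1, 150.8]
eef_rot: [3.138, -0.003, 1.596]
contact_force: [0.7, -0.4, -1.2]
width: 0.999
finger_force: 0.0
```

```bash
python3 go.py 684.7 161.8 150 1.7
```

```text
pos [495.7 363.1 150.8] rpy [ 1.7981e+02 -1.6000e-01  9.1440e+01] t 23.55 q7 -0.66 F [ 0.7 -0.4 -1.2] w 0.999 ff 0.0
turn first | turn(tool z units) 11.22 | shift [4.573 5.17  0.021]
shift first | turn(tool z units) 11.22 | shift [-5.149  4.597  0.021]
turn first | turn(tool z units) -11.28 | shift [-4.573 -5.17   0.021]
shift first | turn(tool z units) -11.28 | shift [-5.149  4.597  0.021]
```

Call:
{"api": "move_arm", "payload": {"xyz": [[-0.57,0.51,0],[-0.57,0.51,0],[-0.57,0.51,0],[-0.57,0.51,0],[-0.57,0.51,0],[-0.57,0.51,0],[-0.57,0.51,0],[-0.57,0.51,0],[-0.57,0.51,0]], "twist": [[0,0,0],[0,0,0],[0,0,0],[0,0,0],[0,0,0],[0,0,0],[0,0,0],[0,0,0],[0,0,0]], "fingers": [1,1,1,1,1,1,1,1,1]}}

```text
t: 24.68
position: [683.7, 160.9, 147.2]
eef_rot: [-3.14, 0.0, 1.596]
contact_force: [0.1, -0.2, 0.6]
width: 0.999
finger_force: 0.0
```

Call:
{"api": "move_arm", "payload": {"xyz": [[0,0,0],[0,0,0],[0,0,0],[0,0,0],[0,0,0],[0,0,0],[0,0,0],[0,0,0],[0,0,0],[0,0,0],[0,0,0],[0,0,0],[0,0,0]], "twist": [[0,0,0.94],[0,0,0.94],[0,0,0.94],[0,0,0.94],[0,0,0.94],[0,0,0.94],[0,0,0.94],[0,0,0.94],[0,0,0.94],[0,0,0.94],[0,0,0.94],[0,0,0.88],[0,0,0]], "fingers": [1,1,1,1,1,1,1,1,1,1,1,1,1]}}

```text
t: 26.3
position: [683.1, 161.9, 147.1]
eef_rot: [3.141, 0.001, 0.03]
contact_force: [-0.7, 0.9, -0.2]
width: 0.997
finger_force: 0.0
```

```bash
cat > look.py <<'E'
import sys
from fit import *
l,x,y=sys.argv[1],*map(float,sys.argv[2:4])
c=cam("wrist"); im=capture("wrist")
for r in cut_out("wrist",l)[:2]:
    m=r["mask"].astype(np.float32); p,f=fit(l,(x,y,0),[(c,m)]); print(r["confidence"],r["position"],p,f)
    cv2.polylines(im,[cv2.convexHull(np.round(proj(c,M[l][0]+[p[0],p[1],0])).astype(np.int32))],True,(0,0,255),1)
cv2.imwrite(sys.argv[4],im)
E
python3 look.py mortar_tub 684.7 161.8 pics/w6.png
python3 go.py 684.7 161.8 22 1.7
```

```text
0.68 [324.4, 195.0] [6.85160449e+02 1.59552215e+02 6.58363723e-02] 0.05271784961223602
pos [683.2 161.8 147.2] rpy [1.7998e+02 5.0000e-02 1.8600e+00] t 26.4 q7 -1.62 F [ 0.3 -0.  -0.4] w 0.995 ff 0.0
turn first | turn(tool z units) 0.02 | shift [3.700e-02 1.000e-03 3.131e+00]
shift first | turn(tool z units) 0.02 | shift [3.700e-02 1.000e-03 3.131e+00]
turn first | turn(tool z units) -22.48 | shift [-3.700e-02 -1.000e-03  3.131e+00]
shift first | turn(tool z units) -22.48 | shift [3.700e-02 1.000e-03 3.131e+00]
```

View pics/w6.png

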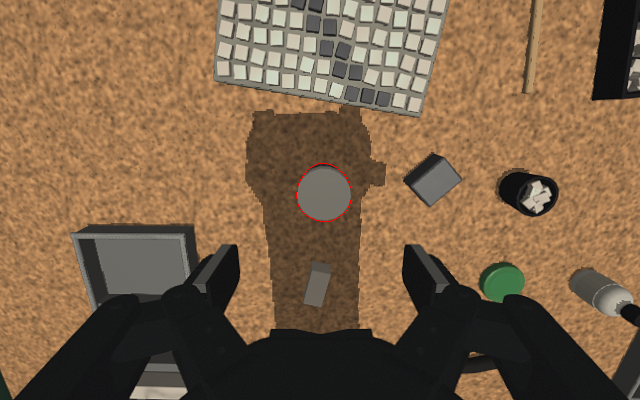

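The tub fit (324,194) is good, and the granite block stands about 75 mm off, clear of the fingers.

Call:
{"api": "move_arm", "payload": {"xyz": [[0.05,0.04,0.7],[0,0,0.8],[0,0,0.8],[0,0,0.6],[0,0,0.23],[0,0,0],[0,0,0],[0,0,0],[0,0,0],[0,0,0]], "twist": [[0,0,0],[0,0,0],[0,0,0],[0,0,0],[0,0,0],[0,0,0],[0,0,0],[0,0,0],[0,0,0],[0,0,0]], "fingers": [1,1,1,1,1,1,0,0,0,0]}}

```text
t: 27.65
position: [686.0, 160.4, 23.6]
eef_rot: [-3.141, -0.001, 0.029]
contact_force: [-2.0, -0.6, 8.9]
width: 0.562
finger_force: 60.7
```

Call:
{"api": "move_arm", "payload": {"xyz": [[0,0,0],[0,0,-0.2],[0,0,-0.8],[0,0,-0.8],[0,0,-0.8],[0,0,-0.8],[0,0,0]], "twist": [[0,0,0],[0,0,0],[0,0,0],[0,0,0],[0,0,0],[0,0,0],[0,0,0]], "fingers": [0,0,0,0,0,0,0]}}

```text
t: 28.52
position: [686.6, 160.3, 161.5]
eef_rot: [-3.141, -0.004, 0.029]
contact_force: [-0.2, 1.1, -1.5]
width: 0.566
finger_force: 62.2
```

```bash
python3 go.py 583.5 364 150 1.7
```

```text
pos [686.6 160.3 161.5] rpy [-179.94   -0.22    1.68] t 28.52 q7 -1.62 F [-0.2  1.1 -1.5] w 0.566 ff 62.2
turn first | turn(tool z units) -0.0 | shift [-2.426 -5.166  0.288]
shift first | turn(tool z units) -0.0 | shift [-2.428 -5.165  0.288]
turn first | turn(tool z units) 22.5 | shift [2.426 5.166 0.288]
shift first | turn(tool z units) 22.5 | shift [-2.428 -5.165  0.288]
```

Call:
{"api": "move_arm", "payload": {"xyz": [[-0.27,-0.57,0],[-0.27,-0.57,0],[-0.27,-0.57,0],[-0.27,-0.57,0],[-0.27,-0.57,0],[-0.27,-0.57,0],[-0.27,-0.57,0],[-0.27,-0.57,0],[-0.27,-0.57,0],[0,0,0],[0,0,0]], "twist": [[0,0,0],[0,0,0],[0,0,0],[0,0,0],[0,0,0],[0,0,0],[0,0,0],[0,0,0],[0,0,0],[0,0,0],[0,0,0]], "fingers": [0,0,0,0,0,0,0,0,0,0,0]}}

```text
t: 29.9
position: [581.8, 362.7, 158.1]
eef_rot: [3.141, 0.001, 0.03]
contact_force: [0.2, -0.4, -1.2]
width: 0.563
finger_force: 62.3
```

```bash
python3 go.py 583.5 364 27.8 1.7|head -2;python3 ov.py tray_three 494.5 361.5 1.7 pics/w7.png
```

```text
pos [581.8 362.7 158.1] rpy [1.7997e+02 3.0000e-02 1.7000e+00] t 29.9 q7 -1.96 F [ 0.2 -0.4 -1.2] w 0.563 ff 62.3
turn first | turn(tool z units) 0.0 | shift [ 0.042 -0.03   3.257]
```

Call:
{"api": "move_arm", "payload": {"xyz": [[0.04,-0.03,0.7],[0,0,0.8],[0,0,0.8],[0,0,0.6],[0,0,0.2],[0,0,0.1],[0,0,0.04],[0,0,0.02],[0,0,0]], "twist": [[0,0,0],[0,0,0],[0,0,0],[0,0,0],[0,0,0],[0,0,0],[0,0,0],[0,0,0],[0,0,0]], "fingers": [0,0,0,0,0,0,0,0,0]}}

```text
t: 31.08
position: [584.0, 363.9, 28.4]
eef_rot: [-3.141, -0.0, 0.029]
contact_force: [0.1, 0.1, -0.9]
width: 0.563
finger_force: 62.3
```

Call:
{"api": "move_arm", "payload": {"xyz": [[0,0,0.02],[0,0,0.02],[0,0,0]], "twist": [[0,0,0],[0,0,0],[0,0,0]], "fingers": [0,0,0]}}

```text
t: 31.45
position: [584.2, 363.9, 27.6]
eef_rot: [-3.141, -0.0, 0.029]
contact_force: [-5.2, -2.4, 15.9]
width: 0.563
finger_force: 63.9
```

Call:
{"api": "move_arm", "payload": {"xyz": [[0,0,0],[0,0,0],[0,0,0],[0,0,-0.3],[0,0,-0.8],[0,0,-0.8],[0,0,-0.8],[0,0,-0.8],[0,0,0]], "twist": [[0,0,0],[0,0,0],[0,0,0],[0,0,0],[0,0,0],[0,0,0],[0,0,0],[0,0,0],[0,0,0]], "fingers": [0.8,0.8,0.8,0.8,0.8,0.8,0.8,1,1]}}

```text
t: 32.58
position: [585.0, 364.3, 169.8]
eef_rot: [-3.139, -0.003, 0.029]
contact_force: [-0.1, -0.3, -0.2]
width: 0.997
finger_force: 0.0
```

```bash
python3 go.py 571 -55 150 86
python3 - <<'E'
from h import *
cv2.imwrite("pics/s8.png",capture("scene")[200:400,380:600].repeat(3,0).repeat(3,1)[:600,:])
E
```

```text
pos [585.  364.3 169.8] rpy [-179.85   -0.2     1.67] t 32.58 q7 -1.96 F [-0.1 -0.3 -0.2] w 0.997 ff 0.0
turn first | turn(tool z units) -10.54 | shift [-10.481   0.382   0.496]
shift first | turn(tool z units) -10.54 | shift [-0.656 10.467  0.496]
turn first | turn(tool z units) 11.96 | shift [10.481 -0.382  0.496]
shift first | turn(tool z units) 11.96 | shift [-0.656 10.467  0.496]
```

View pics/s8.png

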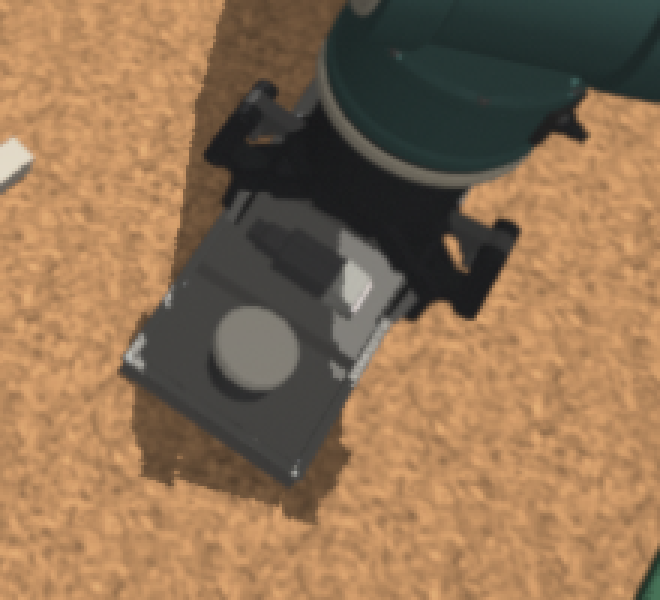

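The crop shows the tub upright in the end compartment (255,345) and the hardie flat in the middle (310,260). On to the glass.

Call:
{"api": "move_arm", "payload": {"xyz": [[-0.04,0.75,0.03],[-0.04,0.75,0.03],[-0.04,0.75,0.03],[-0.05,0.75,0.03],[-0.05,0.75,0.04],[-0.05,0.75,0.04],[-0.05,0.75,0.04],[-0.05,0.75,0.04],[-0.05,0.75,0.04],[-0.05,0.75,0.04],[-0.05,0.75,0.04],[-0.05,0.75,0.04],[-0.05,0.75,0.04],[-0.05,0.72,0.03]], "twist": [[0,0,0],[0,0,0],[0,0,0],[0,0,0],[0,0,0],[0,0,0],[0,0,0],[0,0,0],[0,0,0],[0,0,0],[0,0,0],[0,0,0],[0,0,0],[0,0,0]], "fingers": [1,1,1,1,1,1,1,1,1,1,1,1,1,1]}}

```text
t: 34.38
position: [568.7, -56.7, 145.4]
eef_rot: [3.141, 0.002, 0.029]
contact_force: [-0.6, -0.5, 0.1]
width: 1.0
finger_force: 0.0
```

Call:
{"api": "move_arm", "payload": {"xyz": [[0,0,0],[0,0,0],[0,0,0],[0,0,0],[0,0,0],[0,0,0],[0,0,0],[0,0,0],[0,0,0],[0,0,0],[0,0,0],[0,0,0]], "twist": [[0,0,-0.96],[0,0,-0.96],[0,0,-0.96],[0,0,-0.96],[0,0,-0.96],[0,0,-0.96],[0,0,-0.96],[0,0,-0.96],[0,0,-0.96],[0,0,-0.96],[0,0,-0.94],[0,0,0]], "fingers": [1,1,1,1,1,1,1,1,1,1,1,1]}}

```text
t: 35.88
position: [568.9, -55.8, 145.4]
eef_rot: [-3.14, 0.0, 1.5]
contact_force: [-0.8, -0.3, -0.2]
width: 1.001
finger_force: 0.0
```

```bash
python3 look.py glass_round 571 -55 pics/w9.png; python3 go.py 571 -55 2 86|head -2
```

```text
0.96 [321.9, 186.4] [ 5.71019021e+02 -5.56795784e+01  1.21831840e-01] 0.05969062075018883
pos [569.1 -55.8 145.6] rpy [-1.7994e+02  1.0000e-02  8.5800e+01] t 35.98 q7 0.03 F [-0.6  0.3 -0.3] w 1.003 ff 0.0
turn first | turn(tool z units) -0.02 | shift [0.022 0.047 3.591]
```

View pics/w9.png

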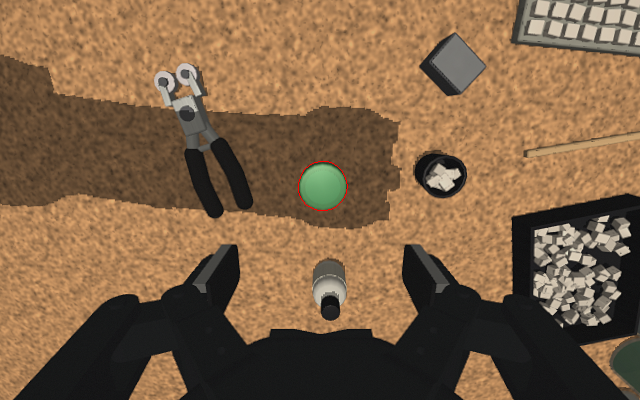

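The fit circles the glass at (322,186), and there's finger room on both sides: the handle end is at (245,205) and the chip pot at (440,175).

Call:
{"api": "move_arm", "payload": {"xyz": [[0.01,0.05,0.7],[0,0,0.8],[0,0,0.8],[0,0,0.8],[0,0,0.4],[0,0,0.11],[0,0,0],[0,0,0],[0,0,0],[0,0,0],[0,0,0]], "twist": [[0,0,0],[0,0,0],[0,0,0],[0,0,0],[0,0,0],[0,0,0],[0,0,0],[0,0,0],[0,0,0],[0,0,0],[0,0,0]], "fingers": [1,1,1,1,1,1,1,0,0,0,0]}}

```text
t: 37.35
position: [571.7, -55.5, 2.8]
eef_rot: [3.141, -0.0, 1.501]
contact_force: [-5.7, 0.7, 16.1]
width: 0.552
finger_force: 58.7
```

Call:
{"api": "move_arm", "payload": {"xyz": [[0,0,0],[0,0,-0.2],[0,0,-0.8],[0,0,-0.8],[0,0,-0.8],[0,0,-0.8],[0,0,0]], "twist": [[0,0,0],[0,0,0],[0,0,0],[0,0,0],[0,0,0],[0,0,0],[0,0,0]], "fingers": [0,0,0,0,0,0,0]}}

```text
t: 38.22
position: [572.6, -55.5, 140.2]
eef_rot: [3.138, -0.0, 1.501]
contact_force: [-0.0, -0.5, -0.5]
width: 0.552
finger_force: 61.7
```

```bash
python3 go.py 483 -396 150 86|head -3
```

```text
pos [572.6 -55.5 140.2] rpy [ 1.7978e+02 -1.0000e-02  8.5990e+01] t 38.23 q7 0.04 F [-0.  -0.5 -0.5] w 0.552 ff 61.7
turn first | turn(tool z units) -0.0 | shift [-8.647 -1.64  -0.245]
shift first | turn(tool z units) -0.0 | shift [-8.648 -1.639 -0.245]
```

Call:
{"api": "move_arm", "payload": {"xyz": [[-0.72,-0.14,0],[-0.72,-0.14,0],[-0.72,-0.14,0],[-0.72,-0.14,0],[-0.72,-0.14,0],[-0.72,-0.14,0],[-0.72,-0.13,0],[-0.72,-0.13,0],[-0.72,-0.13,0],[-0.72,-0.13,0],[-0.72,-0.13,0],[-0.73,-0.13,0],[0,0,0],[0,0,0]], "twist": [[0,0,0],[0,0,0],[0,0,0],[0,0,0],[0,0,0],[0,0,0],[0,0,0],[0,0,0],[0,0,0],[0,0,0],[0,0,0],[0,0,0],[0,0,0],[0,0,0]], "fingers": [0,0,0,0,0,0,0,0,0,0,0,0,0,0]}}

```text
t: 39.98
position: [482.5, -395.3, 137.0]
eef_rot: [-3.14, -0.001, 1.501]
contact_force: [0.1, 1.6, -1.3]
width: 0.554
finger_force: 61.7
```

```bash
python3 go.py 483 -396.3 6.8 86|head -2;python3 ov.py tray_two 486 -353.4 -3.9 pics/w10.png
```

```text
pos [ 482.5 -395.3  137. ] rpy [-1.7994e+02 -4.0000e-02  8.6010e+01] t 39.98 q7 0.68 F [ 0.1  1.6 -1.3] w 0.554 ff 61.7
turn first | turn(tool z units) 0.0 | shift [-0.024  0.014  3.255]
```

View pics/w10.png

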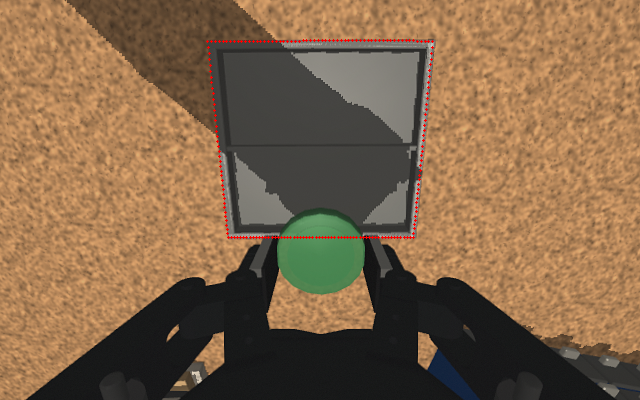

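The glass is held level (320,250) and the tray overlay fits (corners (208,40) to (413,237)). Lowering now.

Call:
{"api": "move_arm", "payload": {"xyz": [[-0.02,0.01,0.7],[0,0,0.8],[0,0,0.8],[0,0,0.6],[0,0,0.2],[0,0,0.1],[0,0,0.05],[0,0,0.01],[0,0,0]], "twist": [[0,0,0],[0,0,0],[0,0,0],[0,0,0],[0,0,0],[0,0,0],[0,0,0],[0,0,0],[0,0,0]], "fingers": [0,0,0,0,0,0,0,0,0]}}

```text
t: 41.15
position: [483.0, -397.1, 7.7]
eef_rot: [3.141, 0.001, 1.501]
contact_force: [-0.4, 0.3, 0.0]
width: 0.55
finger_force: 61.7
```

Call:
{"api": "move_arm", "payload": {"xyz": [[0,0,0.02],[0,0,0.01],[0,0,0]], "twist": [[0,0,0],[0,0,0],[0,0,0]], "fingers": [0,0,0]}}

```text
t: 41.52
position: [483.0, -397.1, 6.9]
eef_rot: [3.141, 0.0, 1.501]
contact_force: [-3.4, 3.2, 12.4]
width: 0.552
finger_force: 63.4
```

Call:
{"api": "move_arm", "payload": {"xyz": [[0,0,0],[0,0,0],[0,0,0],[0,0,-0.3],[0,0,-0.8],[0,0,-0.8],[0,0,-0.8],[0,0,-0.8],[0,0,0]], "twist": [[0,0,0],[0,0,0],[0,0,0],[0,0,0],[0,0,0],[0,0,0],[0,0,0],[0,0,0],[0,0,0]], "fingers": [0.8,0.8,0.8,0.8,0.8,0.8,0.8,1,1]}}

```text
t: 42.65
position: [483.9, -397.8, 149.4]
eef_rot: [3.138, 0.003, 1.501]
contact_force: [-0.2, 0.0, -0.8]
width: 0.999
finger_force: 0.0
```

```bash
python3 go.py 449 24 150 102.5|head -3
```

```text
pos [ 483.9 -397.8  149.4] rpy [1.7979e+02 1.4000e-01 8.5990e+01] t 42.65 q7 0.68 F [-0.2  0.  -0.8] w 0.999 ff 0.0
turn first | turn(tool z units) -2.06 | shift [10.483  1.431 -0.016]
shift first | turn(tool z units) -2.06 | shift [10.457 -1.607 -0.016]
```

Call:
{"api": "move_arm", "payload": {"xyz": [[0.7,-0.1,0],[0.7,-0.1,0],[0.7,-0.1,0],[0.7,-0.1,0],[0.7,-0.1,0],[0.7,-0.1,0],[0.7,-0.11,0],[0.7,-0.11,0],[0.7,-0.11,0],[0.7,-0.11,0],[0.7,-0.11,0],[0.7,-0.11,0],[0.7,-0.11,0],[0.7,-0.11,0],[0.66,-0.11,0],[0,0,0],[0,0,0],[0,0,0],[0,0,0]], "twist": [[0,0,0],[0,0,0],[0,0,0],[0,0,0],[0,0,0],[0,0,0],[0,0,0],[0,0,0],[0,0,0],[0,0,0],[0,0,0],[0,0,0],[0,0,0],[0,0,0],[0,0,0],[0,0,-0.7],[0,0,-0.7],[0,0,-0.66],[0,0,0]], "fingers": [1,1,1,1,1,1,1,1,1,1,1,1,1,1,1,1,1,1,1]}}

```text
t: 45.02
position: [448.4, 24.8, 145.9]
eef_rot: [-3.141, 0.0, 1.788]
contact_force: [0.1, 0.2, 1.5]
width: 0.999
finger_force: 0.0
```

```bash
python3 go.py 449 24 2 102.5|head -2
python3 - <<'E'
from h import *
c=cam("wrist"); im=capture("wrist")
rs=cut_out("wrist","nippers")[:2]
for r in rs:
    w=toz(c,np.argwhere(r["mask"])[:,::-1],12); (x,y),(a,b),g=cv2.minAreaRect(w.astype(np.float32)); print(r["confidence"],r["position"],x,y,a,b,g)
# candidate pivot block outline
th=np.radians(102.5); R=np.array([[np.cos(th),-np.sin(th)],[np.sin(th),np.cos(th)]])
B=[[*(R@np.array(l)+[449,24]),18] for l in((-17,-11),(17,-11),(17,11),(-17,11))]
cv2.polylines(im,[np.round(proj(c,B)).astype(np.int32)],True,(0,0,255),1)
cv2.imwrite("pics/w11.png",cv2.resize(im[80:340,160:480],None,fx=2,fy=2,interpolation=cv2.INTER_CUBIC))
E
```

```text
pos [448.4  24.8 145.9] rpy [-179.96    0.    102.44] t 45.02 q7 0.1 F [0.1 0.2 1.5] w 0.999 ff 0.0
turn first | turn(tool z units) -0.01 | shift [-0.023  0.011  3.598]
0.69 [321.7, 217.1] 455.64959716796875 -4.865455627441406 53.486900329589844 148.70382690429688 13.921051025390625
```

View pics/w11.png

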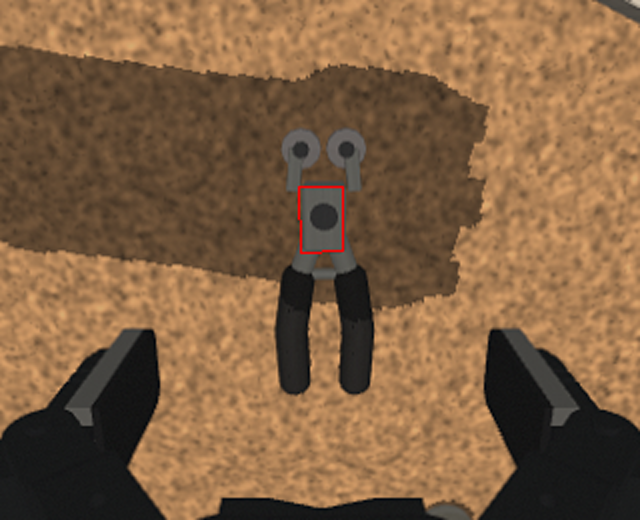

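The red outline lies on the steel pivot block at crop (322,218), with the wheels away and the handles towards the gripper. The grasp is right.

Call:
{"api": "move_arm", "payload": {"xyz": [[-0.02,0.01,0.7],[0,0,0.8],[0,0,0.8],[0,0,0.8],[0,0,0.3],[0,0,0.17],[0,0,0],[0,0,0],[0,0,0],[0,0,0],[0,0,0],[0,0,0]], "twist": [[0,0,0],[0,0,0],[0,0,0],[0,0,0],[0,0,0],[0,0,0],[0,0,0],[0,0,0],[0,0,0],[0,0,0],[0,0,0],[0,0,0]], "fingers": [1,1,1,1,1,1,1,0,0,0,0,0], "force": 80}}

```text
t: 46.62
position: [449.3, 24.2, 3.7]
eef_rot: [-3.142, 0.0, 1.789]
contact_force: [-3.5, 0.1, 15.4]
width: 0.238
finger_force: 77.5
```

Call:
{"api": "move_arm", "payload": {"xyz": [[0,0,0],[0,0,-0.2],[0,0,-0.8],[0,0,-0.8],[0,0,-0.8],[0,0,-0.8],[0,0,0]], "twist": [[0,0,0],[0,0,0],[0,0,0],[0,0,0],[0,0,0],[0,0,0],[0,0,0]], "fingers": [0,0,0,0,0,0,0]}}

```text
t: 47.5
position: [450.2, 24.3, 141.3]
eef_rot: [3.138, 0.0, 1.788]
contact_force: [-0.7, 0.6, -3.9]
width: 0.23
finger_force: 78.7
```

```bash
python3 - <<'E'
from h import *
a=np.radians(-3.9); R=np.array([[np.cos(a),-np.sin(a)],[np.sin(a),np.cos(a)]])
for l in((30,43),(-30,43)): print(R@np.array(l)+[486,-353.4])
E
python3 go.py 519 -312.5 150 -3.9
```

```text
[ 518.85518586 -312.54003473]
[ 458.99412913 -308.45911729]
pos [450.2  24.3 141.3] rpy [1.7981e+02 2.0000e-02 1.0247e+02] t 47.5 q7 0.1 F [-0.7  0.6 -3.9] w 0.23 ff 78.7
turn first | turn(tool z units) -9.2 | shift [-2.289 -8.285 -0.218]
shift first | turn(tool z units) -9.2 | shift [-8.594 -0.139 -0.218]
turn first | turn(tool z units) 13.3 | shift [ 2.289  8.285 -0.218]
shift first | turn(tool z units) 13.3 | shift [-8.594 -0.139 -0.218]
```

Call:
{"api": "move_arm", "payload": {"xyz": [[-0.66,-0.01,0],[-0.66,-0.01,0],[-0.66,-0.01,0],[-0.66,-0.01,0],[-0.66,-0.01,0],[-0.66,-0.01,0],[-0.66,-0.01,0],[-0.66,-0.01,0],[-0.66,-0.01,0],[-0.66,-0.01,0],[-0.66,-0.01,0],[-0.66,-0.01,0],[-0.67,-0.02,0]], "twist": [[0,0,0],[0,0,0],[0,0,0],[0,0,0],[0,0,0],[0,0,0],[0,0,0],[0,0,0],[0,0,0],[0,0,0],[0,0,0],[0,0,0],[0,0,0]], "fingers": [0,0,0,0,0,0,0,0,0,0,0,0,0]}}

```text
t: 49.12
position: [517.5, -313.0, 137.9]
eef_rot: [-3.14, -0.001, 1.789]
contact_force: [0.0, -0.2, -2.7]
width: 0.23
finger_force: 78.7
```

Call:
{"api": "move_arm", "payload": {"xyz": [[0,0,0],[0,0,0],[0,0,0],[0,0,0],[0,0,0],[0,0,0],[0,0,0],[0,0,0],[0,0,0],[0,0,0],[0,0,0],[0,0,0],[0,0,0],[0,0,0],[0,0,0]], "twist": [[0,0,0.95],[0,0,0.95],[0,0,0.95],[0,0,0.95],[0,0,0.95],[0,0,0.95],[0,0,0.95],[0,0,0.95],[0,0,0.95],[0,0,0.95],[0,0,0.95],[0,0,0.95],[0,0,0.95],[0,0,0.95],[0,0,0]], "fingers": [0,0,0,0,0,0,0,0,0,0,0,0,0,0,0]}}

```text
t: 51.0
position: [517.5, -312.1, 138.2]
eef_rot: [3.141, 0.002, -0.068]
contact_force: [-0.1, -0.7, -2.3]
width: 0.237
finger_force: 78.7
```

```bash
python3 go.py 518.9 -312.5 7.8 -3.9|head -2;python3 ov.py tray_two 486 -353.4 -3.9 pics/w12.png
```

```text
pos [ 517.5 -312.1  138.2] rpy [ 1.7999e+02  1.3000e-01 -3.8800e+00] t 51.0 q7 -0.84 F [-0.1 -0.7 -2.3] w 0.237 ff 78.7
turn first | turn(tool z units) 0.0 | shift [0.036 0.008 3.259]
```

View pics/w12.png

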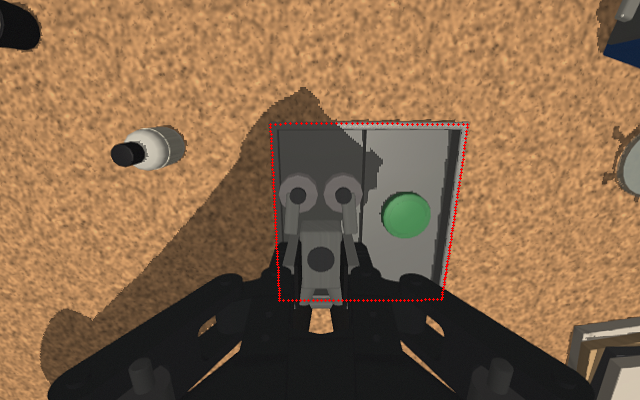

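The glass lies flat (406,215). The nippers hang square over the left compartment, and the tray hasn't moved.

Call:
{"api": "move_arm", "payload": {"xyz": [[0.04,0.01,0.7],[0,0,0.8],[0,0,0.8],[0,0,0.6],[0,0,0.2],[0,0,0.1],[0,0,0.04],[0,0,0.01],[0,0,0]], "twist": [[0,0,0],[0,0,0],[0,0,0],[0,0,0],[0,0,0],[0,0,0],[0,0,0],[0,0,0],[0,0,0]], "fingers": [0,0,0,0,0,0,0,0,0]}}

```text
t: 52.18
position: [519.7, -313.0, 9.6]
eef_rot: [3.141, -0.0, -0.068]
contact_force: [0.1, 0.3, -2.4]
width: 0.233
finger_force: 78.5
```

Call:
{"api": "move_arm", "payload": {"xyz": [[0,0,0.02],[0,0,0.02],[0,0,0]], "twist": [[0,0,0],[0,0,0],[0,0,0]], "fingers": [0,0,0]}}

```text
t: 52.55
position: [519.5, -313.0, 7.8]
eef_rot: [3.142, 0.0, -0.068]
contact_force: [-1.4, 1.6, 3.2]
width: 0.234
finger_force: 79.4
```

Call:
{"api": "move_arm", "payload": {"xyz": [[0,0,0],[0,0,0],[0,0,0],[0,0,-0.3],[0,0,-0.8],[0,0,-0.8],[0,0,-0.8],[0,0,-0.8],[-0.5,-0.7,-0.3],[-0.5,-0.7,-0.3],[-0.5,-0.7,-0.3],[-0.5,-0.7,-0.3],[-0.5,-0.7,0],[-0.5,-0.7,0],[-0.2,-0.7,0],[0,-0.7,0],[0,-0.7,0],[0,-0.7,0],[0,0,0],[0,0,0]], "twist": [[0,0,0],[0,0,0],[0,0,0],[0,0,0],[0,0,0],[0,0,0],[0,0,0],[0,0,0],[0,0,0],[0,0,0],[0,0,0],[0,0,0],[0,0,0],[0,0,0],[0,0,0],[0,0,0],[0,0,0],[0,0,0],[0,0,0],[0,0,0]], "fingers": [0.45,0.45,0.45,0.45,0.45,0.45,0.45,0.45,0.45,0.45,0.45,0.45,0.45,0.45,0.45,0.45,0.45,0.45,0.45,0.45]}}

```text
t: 55.05
position: [411.0, -25.4, 196.0]
eef_rot: [-3.142, -0.0, -0.069]
contact_force: [-0.4, -0.6, -0.1]
width: 0.451
finger_force: 0.0
```

Run:
```python
from h import *
print(get_obs()["position"],get_obs()["t"])
s=capture("scene"); t=capture("top")
r=lambda im:cv2.resize(im,(400,300),interpolation=cv2.INTER_CUBIC)
cv2.imwrite("pics/f.png",np.vstack([np.hstack([r(t[165:300,100:280]),r(t[165:300,380:560])]),np.hstack([r(s[210:375,380:600]),r(s[70:235,160:380])])]))
```

```text
[410.99621074 -25.41257192 195.9921116 ] 55.05
```

View pics/f.png

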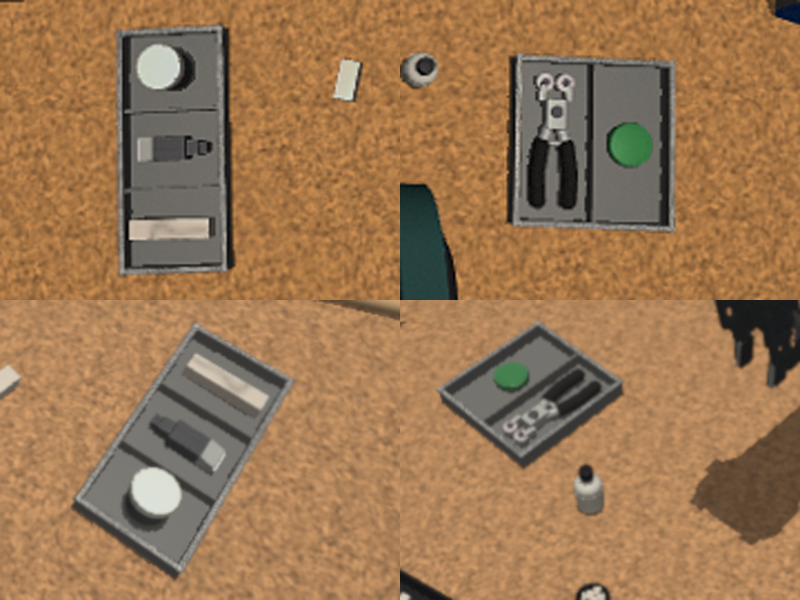

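All five things lie in their own compartments, flat or upright: bar (170,230), hardie (175,148), tub (160,68), nippers (553,140) and glass (630,145). The short bar and the bottle are untouched.

```bash
python3 -c "
from bench import *
print(job_done())"
```

```text
the job is handed in; nothing more can be done
None
```

Both kits are made up and the job is handed in: the final pictures show each of the five things in its own compartment, flat or upright, with the short bar and small bottle left where they were, and the arm finished at about 55 s of the 120 s.

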